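# Run an opened control unit through the inspection gate

### The arm

A 6-joint arm with a two-finger parallel gripper is mounted at the origin on the work surface. World frame = base frame: x ahead of the robot, y to its left, z up, the work surface at z = 0. Lengths are in m, angles in rad, forces in N, time in s.
With the tool pointing down it reaches from about 0.2 to 0.875 m from the base axis. Payload 3.4 kg.
Tool frame: the origin (TCP) lies on the centre line of the jaws, within the pads' length; the fingertips stand env.nose_length ahead of it and the grasp point (between the pads) lies 8 mm behind it (env.nose_length is the distance from the TCP to the fingertips, in m); z points along the fingers, y is the line along which they close (so a half turn about z gives the same grasp; the last joint's range is limited). The gripper opens to 94 mm and grips with 3 to 60 N. Pads are 16 mm wide; open, the fingers measure 119 mm over their backs; the gripper's body (75 mm by 177 mm) begins 78 mm behind the grasp point.
Start: joints at [1.131, 0.276, 1.505, -0, 1.361, -0.121], TCP at [0.18, 0.546, 0.216] pointing down, gripper open.
Joint ranges: [-2.89, 2.89], [-0.75, 2.08], [0.22, 2.7], [-1.18, 4.32], [0.11, 2.71], [-2.7, 2.7]. Speed limits (rad/s): [2.57, 2.57, 3.14, 3.14, 3.14, 3.14].

### API

Orientations are given as a unit quaternion [w, x, y, z].
In Python, from cell import env gives the robot as it stands.
- The arm moves only by the shell command python3 -m jog 'ROWS' [FORCE]. ROWS is JSON, a list of rows, each an object with "delta_pos": the shift along the tool's x, y, z as a fraction of full scale, a list of three; "dr": the turn, a rotation vector about the tool's x, y, z as a fraction of full scale, a list of three; "claw": the opening, from 0 (shut) to 1 (fully open). In form: [{"delta_pos": [tx, ty, tz], "dr": [ax, ay, az], "claw": claw}, ...]. A call has 1 to 10 rows; each row shifts and turns the commanded pose from where the row before left it, along the tool's axes as they then stand; what a row does not reach is not made up. Full scale, the value 1, is 0.06 m for a shift and 0.1 rad for a turn. A row lasts 1/8 s, in which the tool goes at most 62.5 mm and 10.7 degrees, less where a joint would pass 70% of its speed; a pose out of reach is approached as far as the arm can. A call with a number of a shift or a turn outside -1 to 1 is refused whole. A call with a gripper value outside its range is refused whole. The fingers move at their own pace and stop on an object; FORCE is the grip in N (left out, the last holds). Time passes only in rows, so rows that do not move let the fingers close. It gives the time, the measured TCP pose, the force, the opening and the grip force at its end, in the units of the state.
- env.sense(): the state, without advancing time (a new reading comes with each control period).
- env.snapshot(name): name is "scene" or "top" or "wrist"; returns a dict with "color" (480x640x3 uint8, red, green, blue), "depth" (480x640 float32, m along the optical axis (not along the pixel's ray), 0 where there is no reading), "K" (3x3 intrinsics, pixels), "k1" (the pictures are not rectified: a ray, as slopes to the right and down, at radius r is drawn at 1 + k1 r^2 times it, then the intrinsics apply), "extrinsics" (4x4, takes a point from camera to world coordinates). Camera axes: x right, y up, looking along -z (the intrinsics and any distortion apply to the point x, -y, -z); pixel columns grow to the right and rows downward; lengths in m; the calibration is good to about 2 mm. A picture is of the moment at which its call begins.
- env.close_job(): hands the job in; it is judged then, once.
The state is a dict: "t": time; "joint_pos": joint angles; "joint_vel": joint speeds; "effort": joint torques, N m; "tool_pos": TCP position; "tool_rot": TCP orientation; "force": force on the tool from outside, world axes, zero at the start; "wrist_torque": the same for the moment, N m; "grip_width": finger opening in m; "gripper_force": force on a finger pad.
Only numpy, scipy, OpenCV 4.12 (cv2) and the standard library are available. Lean on these libraries where they do the work, as an engineer would, in place of code of your own. Each camera call takes 0.05 s, during which the arm holds its last target. There are 200 camera calls.

### The job

Lift the loose cover off the control unit and lay it flat, handle up, wholly on the thin bench mat. Then run the carrier with the opened unit along its track, under the low gate, until it meets the stop block at the far end; press it home there with a light push of 10 to 20 newtons, no ramming, and leave it resting against the stop. Let go of everything and leave the other things on the bench where they are.

Things in the scene. Friction and masses are not known exactly. Their poses are not given: they have to be found in the camera images.
- track: Fixed aluminium slide track on the bench, 430 x 134 mm, from x = -212 to +217. Origin: bench level under the gate's middle; x along the travel (towards the stop), y across. Channel floor 6 mm above the bench; side rails 19 mm tall, inside width 114 mm, with lips (98 mm apart) over the carrier's edges, so that it can only slide along x.
- gate (a point): Middle of the underside, 56 mm above the bench, of the gate: a fixed grey bridge over the track, 70 mm long along the track (x from -35 to +35 mm), 172 mm wide over its legs, top at 78 mm. The carrier with post, tab and tray passes under it; the cover with its handle, or a gripper, does not.
- stop: Fixed dark steel stop block, 20 (along the track) x 90 x 30 mm high, on the channel floor beyond the gate; its place along the track differs from time to time. Origin: bottom of the middle of the face that the carrier must meet; x axis in the direction of travel.
- carrier: Loose carrier captive in the track, about 0.55 kg: base plate 180 x 110 x 6 mm, origin at the centre of its underside, x in the direction of travel. On it the open control unit, an aluminium tray 90 x 84 mm centred at x = -15 mm, rim 28 mm above the origin, with two 8 mm upright pins at (x, y) = (+18, -28) and (-48, +28) mm that reach 40 mm above the origin.
- front_post (a point): Top middle of the carrier's front post, 18 (x) x 30 (y) x 38 mm tall, at x = +75 mm on the carrier, its top 44 mm above the carrier's origin and 50 mm above the bench. At the start it stands under the gate.
- rear_tab (a point): Top middle of the carrier's rear tab, an upright plate 10 (x) x 50 (y) x 38 mm tall, at x = -82 mm on the carrier, its top 50 mm above the bench.
- carrier_front (a point): Middle of the carrier plate's front edge, 3 mm above its underside; this edge must meet the stop's face.
- cover: Loose aluminium cover plate, 90 x 84 x 5 mm, 0.16 kg, with two holes 12 mm wide that sit loosely over the unit's pins. Origin: centre of its underside; x along the 90 mm side, z up. In its middle an upright black grip bar, 50 (x) x 18 (y) mm, from 5 to 43 mm above the origin.
- mat: Thin square black rubber mat, 150 x 150 x 3 mm, fixed to the bench on the left or right of the track. Origin: centre of its underside (bench level); z up.
- bin: Fixed open blue bin with parts, 130 x 110 x 50 mm high, on the other side of the track from the mat. Origin: centre of its underside. Bystander.
- closed_unit: Bystander: another, closed control unit, 140 x 100 x 30 mm, beyond the track. Origin: underside.
- meter: Bystander: multimeter lying on its back, 150 x 75 x 34 mm, between the robot and the track. Origin: centre of underside.
- spool: Bystander: standing spool, 60 mm wide, 40 mm high. Origin: centre of underside.
- jar: Bystander: jar, 56 mm wide, 75 mm high. Origin: centre of underside.
- driver: Bystander: screwdriver lying between the robot and the track. Origin: underside, near its middle.
- brush: Bystander: brush lying beyond the track. Origin: underside, near its middle.
There are look-alikes about, which are no part of the job. Of the things that look like the carrier, the smallest one is meant.

How it is judged:
By the outcome, as a careful person would: the job done as asked, in the order asked, and still so for the second after the job is handed in, with the robot touching nothing.
It also fails if it takes over 72 s, if anything falls off the work surface, if the arm or the gripper's body presses on something with over 40 N, if the wrist force passes 120 N, or if a joint passes its speed limit or range.

## Working session

There is one attempt and no reset: what is moved stays moved. The work goes in short steps, Python scripts to look and compute and a shell command to move; the robot and the scene stay as the last step left them, time stands still between calls to the robot, and variables do not carry over. Pictures are saved under pics/ and viewed, at most 10 in all, crops included, and the job is handed in when it is done.

```bash
ls; mkdir -p pics
cat > h.py <<'E'
import numpy as np, cv2, json
from cell import env
def snap(n):
    s=env.snapshot(n); return s
def save(s,name,crop=None):
    im=s["color"][:,:,::-1]
    if crop: 
        x0,y0,x1,y1,k=crop; im=cv2.resize(im[y0:y1,x0:x1],None,fx=k,fy=k,interpolation=cv2.INTER_CUBIC)
    cv2.imwrite(f"pics/{name}.png",im)
def rays(s,uv):
    uv=np.atleast_2d(np.array(uv,float)); K=np.array(s["K"])
    d=np.c_[(uv[:,0]-K[0,2])/K[0,0],(uv[:,1]-K[1,2])/K[1,1]]
    u=d.copy()
    for _ in range(20): u=d/(1+s["k1"]*(u**2).sum(1,keepdims=True))
    E=np.array(s["extrinsics"]); c=np.c_[u[:,0],-u[:,1],-np.ones(len(u))]
    return E[:3,3],c@E[:3,:3].T
def plane(s,uv,z):
    o,d=rays(s,uv); return o+d*((z-o[2])/d[:,2])[:,None]
def dpt(s,uv):
    uv=np.atleast_2d(uv); o,d=rays(s,uv)
    z=np.array([np.median(s["depth"][int(v)-1:int(v)+2,int(u)-1:int(u)+2]) for u,v in uv]); return o+d*z[:,None]
def cloud(s):
    h,w=s["depth"].shape; v,u=np.mgrid[:h,:w]; o,d=rays(s,np.c_[u.ravel(),v.ravel()])
    return (o+d*s["depth"].ravel()[:,None]).reshape(h,w,3)
E
python3 - <<'E'
from h import *
for n in("top","scene"):
    s=snap(n); save(s,n); print(n,s["K"],s["k1"],np.round(s["extrinsics"],3).tolist(),(s["depth"]>0).mean())
print(env.nose_length,env.sense())
E
```

```text
pics
top [[596.13379234   0.         324.44482904]
 [  0.         596.13379234 236.34371861]
 [  0.           0.           1.        ]] -0.1849153267317023 [[0.018, 0.997, -0.079, 0.419], [-1.0, 0.016, -0.026, -0.073], [-0.025, 0.08, 0.997, 1.487], [0.0, 0.0, 0.0, 1.0]] 0.9959309895833334
scene [[557.90320005   0.         308.70159585]
 [  0.         557.90320005 237.73148342]
 [  0.           0.           1.        ]] -0.10473858820619453 [[-0.872, -0.268, 0.409, 1.165], [0.489, -0.462, 0.74, 1.125], [-0.009, 0.845, 0.534, 0.928], [0.0, 0.0, 0.0, 1.0]] 0.9819010416666667
0.011 {'t': 0.1, 'joint_pos': array([ 1.13098094e+00,  2.76533942e-01,  1.50593573e+00,  7.36517808e-06,
        1.36067352e+00, -1.21004992e-01]), 'joint_vel': array([ 1.20732699e-03, -7.06444645e-05, -1.60452018e-03,  7.74402994e-04,
       -2.06007336e-03, -1.45561833e-04]), 'effort': array([ 1.18697855e-03, -4.05458844e+01, -2.37780190e+01,  7.04672677e-02,
        2.99969490e-02, -5.07029324e-05]), 'tool_pos': array([0.18003986, 0.54561601, 0.21571817]), 'tool_rot': array([-2.18016735e-04,  1.58731685e-01,  9.87321453e-01, -7.43994807e-04]), 'force': array([-0.01351184,  0.54084295,  0.49359599]), 'wrist_torque': array([-0.01594736,  0.01167065, -0.01653193]), 'gripper_force': 0.0, 'grip_width': 0.09395096767936595}
```

View pics/top.png

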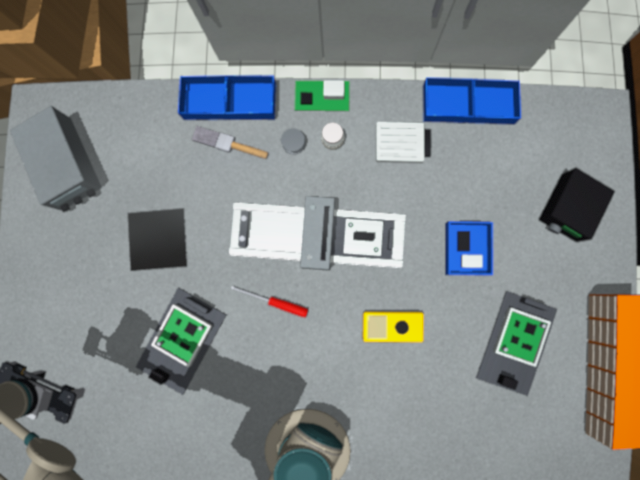

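View pics/scene.png

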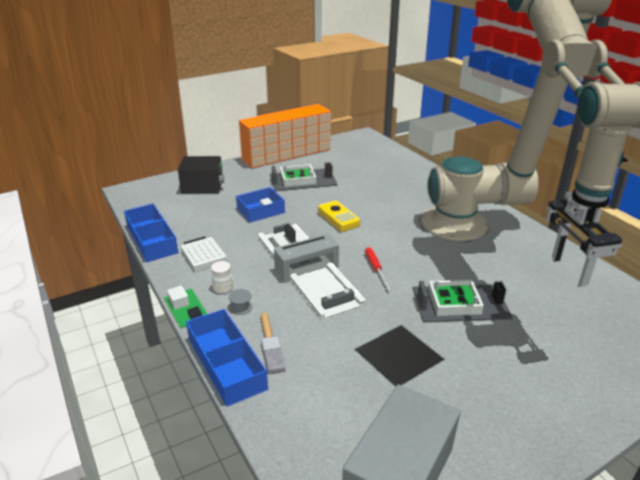

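The top view shows the track lying across the picture (230–405, 205–268). The gate is at (319,232), the covered carrier on its right at (365,237), the stop at (244,229), the mat at (157,238) and the bin at (469,247).

Carrier look-alikes are the dark units with green boards at (182,340) and (517,340), both larger and outside the track. The white one in the track at (365,237) is the smallest, so I choose it. Dark-square look-alikes for the mat are the black box (577,205) and the meter (393,326). The mat is the flat square at (157,238).

Run:
```python
from h import *
s=snap("top"); save(s,"crop1",(220,180,420,290,4)); P=cloud(s); g=s["color"].astype(int).sum(2)/3
def box(name,m):
    n,l,st,c=cv2.connectedComponentsWithStats(m.astype(np.uint8)); k=1+np.argmax(st[1:,4]); yx=np.argwhere(l==k)[:,::-1]
    r=cv2.minAreaRect(yx.astype(np.float32)); print(name,st[k,4],np.round(r[0],1),np.round(r[1],1),round(r[2],1)); return l==k,r
def roi(x0,y0,x1,y1):
    m=np.zeros(g.shape,bool); m[y0:y1,x0:x1]=1; return m
def rep(name,r,z):
    q=plane(s,cv2.boxPoints(r),z); print(name,np.round(q.mean(0),4),"sides",np.round(np.linalg.norm(np.diff(q[:3],axis=0),axis=1),4),"ang",np.round(np.degrees(np.arctan2(*(q[1]-q[0])[1::-1])),1))
m,r=box("mat",roi(115,195,200,280)&(g<75)); rep("mat",r,.003); print(np.median(P[m],0))
m,r=box("handle",roi(345,222,385,252)&(g<70)); rep("handle",r,.085); print(np.median(P[m],0), np.percentile(P[m][:,2],[10,50,90]))
m,r=box("stop",roi(234,205,256,255)&(g<110)); rep("stop",r,.036); print(np.median(P[m],0),np.percentile(P[m][:,2],[10,50,90]))
m,r=box("gate",roi(295,190,345,275)&(P[:,:,2]>.066)&(P[:,:,2]<.09)); rep("gate",r,.078); print(np.median(P[m],0))
m,r=box("track",roi(220,195,415,275)&(g>150)); rep("track",r,.019)
m,r=box("bin",roi(435,210,505,285)&(s["color"][:,:,2].astype(int)-s["color"][:,:,0]>70)); rep("bin",r,.05)
m,r=box("coverplate",roi(340,210,395,262)&(P[:,:,2]>.03)&(P[:,:,2]<.05)); rep("cover",r,.04);print(np.median(P[m],0))
s2=snap("scene");P2=cloud(s2);g2=s2["color"].astype(int).sum(2)/3
for uv in [(290,236),(306,246),(340,298),(400,353)]: print(uv,g2[uv[1],uv[0]],np.round(P2[uv[1],uv[0]],4))
w=snap("wrist");print(w["K"],w["k1"],np.round(w["extrinsics"],3).tolist())
```

```text
mat 3063 [156.6 239.6] [56.2 55.3] 85.9
mat [0.5221 0.395  0.003 ] sides [0.1472 0.1434] ang -85.4
[0.52101238 0.39327894 0.0034859 ]
handle 107 [363.9 235.8] [18.3  5.7] 4.4
handle [ 0.5335 -0.1294  0.085 ] sides [0.0134 0.0431] ang -3.6
[ 0.53398726 -0.1297081   0.07755019] [0.07379438 0.07755019 0.08121813]
stop 163 [244.6 229.4] [ 7.5 33.4] 4.1
stop [0.5484 0.1619 0.036 ] sides [0.0825 0.0187] ang -2.4
[0.54544171 0.15947247 0.03385492] [0.01516502 0.03385492 0.03936056]
gate 2118 [317.  232.5] [29.5 72.2] 4.4
gate [ 0.5404 -0.0182  0.078 ] sides [0.1722 0.0704] ang -3.2
[ 0.53926383 -0.01798964  0.07838574]
track 13376 [317.  234.5] [194.  79.] -0.0
track [ 0.5406 -0.0148  0.019 ] sides [0.1981 0.4853] ang 1.9
bin 2008 [469.5 248. ] [54. 45.] 90.0
bin [ 0.5109 -0.3885  0.05  ] sides [0.1116 0.1318] ang -89.0
coverplate 1082 [363. 237.] [37.  34.6] 4.1
cover [ 0.5343 -0.129   0.04  ] sides [0.0844 0.0904] ang -3.2
[ 0.5311377  -0.12898027  0.03935298]
(290, 236) 53.0 [ 0.5426 -0.1122  0.0602]
(306, 246) 160.66666666666666 [ 0.5426 -0.0153  0.08  ]
(340, 298) 77.0 [0.5493 0.1759 0.0304]
(400, 353) 52.666666666666664 [0.519  0.3945 0.0041]
[[427.09352087   0.         320.12080243]
 [  0.         427.09352087 242.54354572]
 [  0.           0.           1.        ]] -0.07153918600839959 [[0.314, -0.914, -0.258, 0.104], [0.949, 0.302, 0.088, 0.571], [-0.002, -0.272, 0.962, 0.384], [0.0, 0.0, 0.0, 1.0]]
```

View pics/crop1.png

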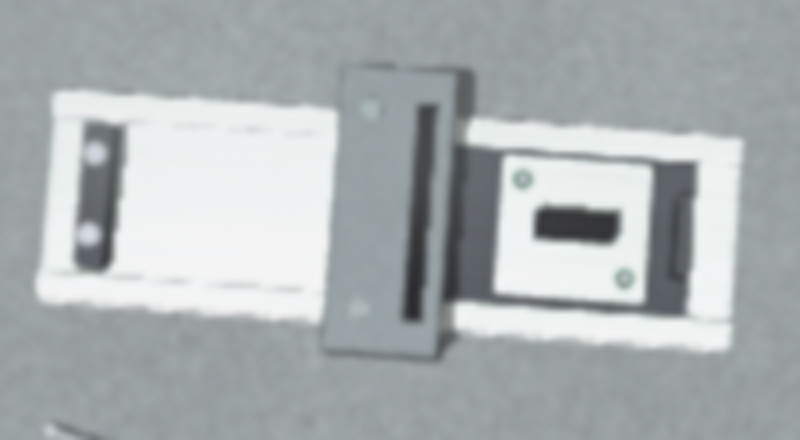

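The crop confirms the choice: a white cover with a dark grip bar, and two pin holes at crop (522,178) and (624,277). It sits on the dark carrier in the track, front under the gate, with the rear tab at (680,237). The stop is at (98,195). The measured heights fit the text: cover top 39 mm, handle about 78 mm, gate 78 mm.

I'll turn to the track heading, then travel over the cover.

```bash
python3 -m jog '[{"delta_pos":[0,0,0],"dr":[0,0,1],"claw":1},{"delta_pos":[0,0,0],"dr":[0,0,1],"claw":1},{"delta_pos":[0,0,0],"dr":[0,0,1],"claw":1},{"delta_pos":[0,0,0],"dr":[0,0,1],"claw":1},{"delta_pos":[0,0,0],"dr":[0,0,1],"claw":1},{"delta_pos":[0,0,0],"dr":[0,0,1],"claw":1},{"delta_pos":[0,0,0],"dr":[0,0,1],"claw":1},{"delta_pos":[0,0,0],"dr":[0,0,1],"claw":1},{"delta_pos":[0,0,0],"dr":[0,0,1],"claw":1},{"delta_pos":[0,0,0],"dr":[0,0,1],"claw":1}]'
python3 -m jog '[{"delta_pos":[0,0,0],"dr":[0,0,1],"claw":1},{"delta_pos":[0,0,0],"dr":[0,0,1],"claw":1},{"delta_pos":[0,0,0],"dr":[0,0,1],"claw":1},{"delta_pos":[-0.84,0.5,0],"dr":[0,0,0],"claw":1},{"delta_pos":[-0.84,0.5,0],"dr":[0,0,0],"claw":1},{"delta_pos":[-0.84,0.5,0],"dr":[0,0,0],"claw":1},{"delta_pos":[-0.84,0.5,0],"dr":[0,0,0],"claw":1},{"delta_pos":[-0.84,0.5,0],"dr":[0,0,0],"claw":1},{"delta_pos":[-0.84,0.5,0],"dr":[0,0,0],"claw":1}]'
python3 -m jog '[{"delta_pos":[-0.84,0.5,0],"dr":[0,0,0],"claw":1},{"delta_pos":[-0.84,0.5,0],"dr":[0,0,0],"claw":1},{"delta_pos":[-0.84,0.5,0],"dr":[0,0,0],"claw":1},{"delta_pos":[-0.84,0.5,0],"dr":[0,0,0],"claw":1},{"delta_pos":[-0.84,0.5,0],"dr":[0,0,0],"claw":1},{"delta_pos":[0,0,0],"dr":[0,0,0],"claw":1},{"delta_pos":[0,0,0],"dr":[0,0,0],"claw":1}]'
cat >> h.py <<'E'
from scipy.spatial.transform import Rotation as Ro
def tool():
    s=env.sense(); q=s["tool_rot"]; R=Ro.from_quat([q[1],q[2],q[3],q[0]]).as_matrix(); return s,np.array(s["tool_pos"]),R
def need(p):
    s,t,R=tool(); print("t",round(s["t"],2),"tcp",np.round(t,4),"y-ang",round(np.degrees(np.arctan2(R[1,1],R[0,1])),2),"tilt",np.round(R[:2,2],4),"units",np.round(R.T@(np.array(p)-t)/.06,3))
E
python3 - <<'E'
from h import *
need([.534,-.129,.2])
w=snap("wrist"); save(w,"w1"); P=cloud(w); g=w["color"].astype(int).sum(2)/3
print(np.round(w["extrinsics"],3).tolist())
m=(g<90)&(P[:,:,2]>.068)&(P[:,:,2]<.085)&(abs(P[:,:,1]+.129)<.045)&(abs(P[:,:,0]-.534)<.05)
yx=np.argwhere(m)[:,::-1]; r=cv2.minAreaRect(yx.astype(np.float32)); q=plane(w,cv2.boxPoints(r),.077); print(r,np.round(q,4),q.mean(0),P[m].mean(0),P[m].min(0),P[m].max(0))
E
```

```text
t: 1.5
tool_pos: [0.1802, 0.546, 0.2163]
tool_rot: [0.0, 0.614, 0.789, -0.0]
force: [0.3, -0.5, -0.3]
grip_width: 0.0939
gripper_force: 0.0
t: 2.62
tool_pos: [0.3461, 0.2337, 0.2167]
tool_rot: [0.0, 0.724, 0.69, 0.0]
force: [0.6, 1.2, -0.3]
grip_width: 0.094
gripper_force: 0.0
t: 3.5
tool_pos: [0.4826, -0.0232, 0.2161]
tool_rot: [-0.001, 0.724, 0.69, -0.0]
force: [-0.3, 0.1, 0.4]
grip_width: 0.0938
gripper_force: 0.0
t 3.5 tcp [ 0.4826 -0.0232  0.2161] y-ang -2.8 tilt [-0.0013  0.001 ] units [-1.719  0.941  0.266]
[[0.999, 0.047, 0.017, 0.487], [-0.05, 0.961, 0.274, 0.057], [-0.004, -0.274, 0.962, 0.385], [0.0, 0.0, 0.0, 1.0]]
((388.17242431640625, 351.0690002441406), (23.606252670288086, 58.9569091796875), 3.3664605617523193) [[ 0.5207 -0.1516  0.077 ]
 [ 0.524  -0.0976  0.077 ]
 [ 0.5428 -0.0998  0.077 ]
 [ 0.5404 -0.154   0.077 ]] [ 0.53197343 -0.12573467  0.077     ] [ 0.53204013 -0.12559528  0.07642203] [ 0.522542   -0.15332897  0.0680392 ] [ 0.54260656 -0.10280929  0.07923825]
```

```bash
python3 -m jog '[{"delta_pos":[-0.85,0.45,0],"dr":[0,0,0],"claw":1},{"delta_pos":[-0.85,0.45,0.3],"dr":[0,0,0],"claw":1},{"delta_pos":[0,0,0],"dr":[0,0,0],"claw":1},{"delta_pos":[0,0,0],"dr":[0,0,0],"claw":1}]'
python3 - <<'E'
from h import *
need([.5325,-.128,.056])
w=snap("wrist"); save(w,"w2"); P=cloud(w); g=w["color"].astype(int).sum(2)/3
m=(g<90)&(P[:,:,2]>.0745)&(P[:,:,2]<.085)&(abs(P[:,:,1]+.129)<.045)&(abs(P[:,:,0]-.534)<.05)
yx=np.argwhere(m)[:,::-1]; r=cv2.minAreaRect(yx.astype(np.float32)); q=plane(w,cv2.boxPoints(r),.077); print(r[0],np.round(q,4),q.mean(0),P[m].mean(0),P[m].min(0),P[m].max(0))
E
```

```text
t: 4.05
tool_pos: [0.5316, -0.1262, 0.1984]
tool_rot: [-0.001, 0.723, 0.69, 0.0]
force: [-0.1, 1.1, -0.9]
grip_width: 0.0941
gripper_force: 0.0
t 4.05 tcp [ 0.5316 -0.1262  0.1984] y-ang -2.68 tilt [-0.0011  0.0014] units [-0.032  0.02   2.373]
(324.5, 240.5) [[ 0.5262 -0.1029  0.077 ]
 [ 0.5434 -0.1037  0.077 ]
 [ 0.5416 -0.1528  0.077 ]
 [ 0.5236 -0.1519  0.077 ]] [ 0.53368777 -0.12782173  0.077     ] [ 0.53329589 -0.127228    0.07716315] [ 0.52360545 -0.15288583  0.07461146] [ 0.54335493 -0.10314296  0.07986213]
```

View pics/w2.png

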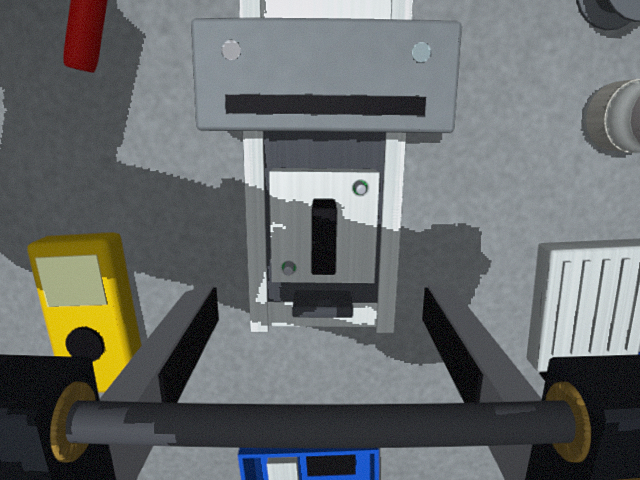

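The handle is at (324,240), centred on the two fingers' line, and the gate with its slot is above it in the picture at (325,75). Two wrist views agree: handle centre (0.5335, -0.1277), top at 0.077. Next I descend and grip.

```bash
python3 -m jog '[{"delta_pos":[-0.02,0.03,0.8],"dr":[0,0,0],"claw":0.5},{"delta_pos":[0,0,0.8],"dr":[0,0,0],"claw":0.5},{"delta_pos":[0,0,0.4],"dr":[0,0,0],"claw":0.5},{"delta_pos":[0,0,0.37],"dr":[0,0,0],"claw":0.5},{"delta_pos":[0,0,0],"dr":[0,0,0],"claw":0.5},{"delta_pos":[0,0,0],"dr":[0,0,0],"claw":0},{"delta_pos":[0,0,0],"dr":[0,0,0],"claw":0},{"delta_pos":[0,0,0],"dr":[0,0,0],"claw":0},{"delta_pos":[0,0,0],"dr":[0,0,0],"claw":0},{"delta_pos":[0,0,0],"dr":[0,0,0],"claw":0}]' 30
```

```text
t: 5.35
tool_pos: [0.5342, -0.1294, 0.057]
tool_rot: [0.0, 0.724, 0.69, 0.0]
force: [-1.3, 0.5, 5.5]
grip_width: 0.018
gripper_force: 30.0
```

```bash
python3 -m jog '[{"delta_pos":[0,0,0],"dr":[0,0,0],"claw":0},{"delta_pos":[0,0,-0.1],"dr":[0,0,0],"claw":0},{"delta_pos":[0,0,-0.1],"dr":[0,0,0],"claw":0},{"delta_pos":[0,0,-0.1],"dr":[0,0,0],"claw":0},{"delta_pos":[0,0,-0.2],"dr":[0,0,0],"claw":0},{"delta_pos":[0,0,-0.5],"dr":[0,0,0],"claw":0},{"delta_pos":[0,0,-0.6],"dr":[0,0,0],"claw":0},{"delta_pos":[0,0,-0.8],"dr":[0,0,0],"claw":0},{"delta_pos":[0,0,0],"dr":[0,0,0],"claw":0}]'
python3 - <<'E'
from h import *
need([.522,.395,.18])
s=snap("scene"); save(s,"s2",(220,190,420,340,4))
s=snap("top"); P=cloud(s); g=s["color"].astype(int).sum(2)/3
m=np.zeros(g.shape,np.uint8); m[195:280,115:200]=(g[195:280,115:200]<75)
n,l,st,c=cv2.connectedComponentsWithStats(m);k=1+np.argmax(st[1:,4]);yx=np.argwhere(l==k)[:,::-1];r=cv2.minAreaRect(yx.astype(np.float32));q=plane(s,cv2.boxPoints(r),.003);print(np.round(q,4),q.mean(0))
E
```

```text
t: 6.48
tool_pos: [0.5367, -0.1302, 0.2049]
tool_rot: [0.004, 0.724, 0.69, 0.002]
force: [0.7, -1.2, -2.6]
grip_width: 0.0179
gripper_force: 30.0
t 6.47 tcp [ 0.5367 -0.1302  0.2049] y-ang -2.75 tilt [ 0.009  -0.0033] units [ 8.733 -0.668  0.384]
[[0.5877 0.4766 0.003 ]
 [0.5995 0.3299 0.003 ]
 [0.4571 0.3141 0.003 ]
 [0.4437 0.4594 0.003 ]] [0.52198596 0.39502919 0.003     ]
```

View pics/s2.png

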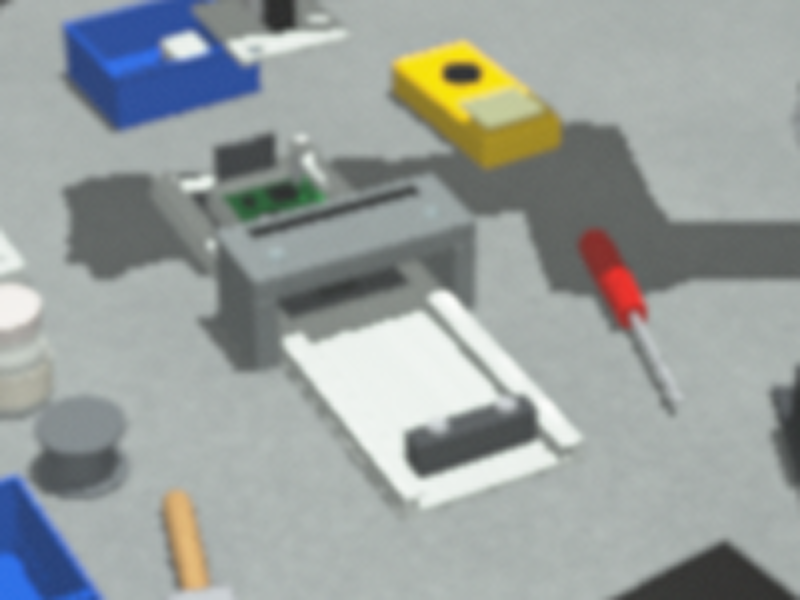

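The close-up shows the opened unit at (275,190) with its board and pins, and the cover hanging in the gripper at (280,30). Next I carry it to the mat, centred at (0.522, 0.395).

```bash
python3 -m jog '[{"delta_pos":[0.5,-0.06,0],"dr":[0,0,0],"claw":0},{"delta_pos":[0.9,-0.07,0],"dr":[0,0,0],"claw":0},{"delta_pos":[0.9,-0.07,0],"dr":[0,0,0],"claw":0},{"delta_pos":[0.9,-0.07,0],"dr":[0,0,0],"claw":0},{"delta_pos":[0.9,-0.07,0],"dr":[0,0,0],"claw":0},{"delta_pos":[0.9,-0.07,0],"dr":[0,0,0],"claw":0},{"delta_pos":[0.9,-0.07,0],"dr":[0,0,0],"claw":0},{"delta_pos":[0.9,-0.07,0],"dr":[0,0,0],"claw":0},{"delta_pos":[0.9,-0.07,0],"dr":[0,0,0],"claw":0}]'
python3 -m jog '[{"delta_pos":[0.6,-0.07,0],"dr":[0,0,0],"claw":0},{"delta_pos":[0.4,0,0],"dr":[0,0,0],"claw":0},{"delta_pos":[0,0,0],"dr":[0,0,0],"claw":0},{"delta_pos":[0,0,0],"dr":[0,0,0],"claw":0}]'
python3 -c "
from h import *
need([.522,.393,.027])"
```

```text
t: 7.7
tool_pos: [0.5176, 0.3351, 0.1979]
tool_rot: [-0.001, 0.724, 0.69, -0.002]
force: [1.1, -1.0, -1.8]
grip_width: 0.0179
gripper_force: 30.0
t: 8.2
tool_pos: [0.5177, 0.3926, 0.1996]
tool_rot: [0.0, 0.724, 0.69, -0.001]
force: [0.4, -0.4, -1.4]
grip_width: 0.0179
gripper_force: 30.0
t 8.2 tcp [0.5177 0.3926 0.1996] y-ang -2.8 tilt [-0.0011 -0.0019] units [0.016 0.074 2.877]
```

```bash
python3 -m jog '[{"delta_pos":[0,0.07,0.8],"dr":[0,0,0],"claw":0},{"delta_pos":[0,0,0.8],"dr":[0,0,0],"claw":0},{"delta_pos":[0,0,0.6],"dr":[0,0,0],"claw":0},{"delta_pos":[0,0,0.3],"dr":[0,0,0],"claw":0},{"delta_pos":[0,0,0.2],"dr":[0,0,0],"claw":0},{"delta_pos":[0,0,0.1],"dr":[0,0,0],"claw":0},{"delta_pos":[0,0,0],"dr":[0,0,0],"claw":0},{"delta_pos":[0,0,0],"dr":[0,0,0],"claw":0}]'
python3 -c "
from h import *
need([.522,.393,.026])"
```

```text
t: 9.2
tool_pos: [0.5226, 0.3944, 0.0334]
tool_rot: [0.0, 0.724, 0.69, 0.001]
force: [0.4, -0.2, -2.3]
grip_width: 0.0181
gripper_force: 30.0
t 9.2 tcp [0.5226 0.3944 0.0334] y-ang -2.74 tilt [0.0018 0.0011] units [-0.024 -0.009  0.123]
```

```bash
python3 -m jog '[{"delta_pos":[0,0,0.06],"dr":[0,0,0],"claw":0},{"delta_pos":[0,0,0],"dr":[0,0,0],"claw":0}]'
python3 -m jog '[{"delta_pos":[0,0,0.05],"dr":[0,0,0],"claw":0},{"delta_pos":[0,0,0],"dr":[0,0,0],"claw":0},{"delta_pos":[0,0,0],"dr":[0,0,0],"claw":0}]'
```

```text
t: 9.45
tool_pos: [0.5218, 0.3939, 0.0287]
tool_rot: [-0.0, 0.724, 0.69, -0.0]
force: [0.2, -0.1, -2.4]
grip_width: 0.0176
gripper_force: 30.0
t: 9.82
tool_pos: [0.5221, 0.3941, 0.0261]
tool_rot: [0.0, 0.724, 0.69, 0.0]
force: [-0.2, 0.5, 1.9]
grip_width: 0.0179
gripper_force: 30.0
```

```bash
python3 -m jog '[{"delta_pos":[0,0,0],"dr":[0,0,0],"claw":0.5},{"delta_pos":[0,0,0],"dr":[0,0,0],"claw":0.5},{"delta_pos":[0,0,0],"dr":[0,0,0],"claw":0.5},{"delta_pos":[0,0,-0.3],"dr":[0,0,0],"claw":0.5},{"delta_pos":[0,0,-0.7],"dr":[0,0,0],"claw":0.7},{"delta_pos":[0,0,-0.8],"dr":[0,0,0],"claw":0.7},{"delta_pos":[0,0,-0.8],"dr":[0,0,0],"claw":0.7},{"delta_pos":[0,0,-0.2],"dr":[0,0,0],"claw":0.7},{"delta_pos":[0,0,0],"dr":[0,0,0],"claw":0.7}]'
python3 - <<'E'
from h import *
need([.530,-.16,.19])
w=snap("wrist"); s=snap("top")
im=np.hstack([w["color"][:,:,::-1],cv2.resize(s["color"][180:290,100:250,::-1],(640,480))]); cv2.imwrite("pics/place.png",cv2.resize(im,(800,300)))
for n,q in(("w",w),("top",s)):
    P=cloud(q); m=(P[:,:,2]>.0055)&(P[:,:,2]<.06)&(abs(P[:,:,0]-.522)<.075)&(abs(P[:,:,1]-.395)<.075)
    pl=m&(P[:,:,2]<.02); print(n,pl.sum(),np.percentile(P[pl],[2,50,98],axis=0).round(4).tolist(),P[m][:,2].max())
E
```

```text
t: 10.95
tool_pos: [0.5221, 0.394, 0.1948]
tool_rot: [0.0, 0.724, 0.69, 0.001]
force: [-0.4, 0.6, -0.5]
grip_width: 0.0661
gripper_force: 0.0
t 10.95 tcp [0.5221 0.394  0.1948] y-ang -2.75 tilt [0.0017 0.0011] units [-9.216  0.575  0.069]
w 8401 [[0.4807, 0.3518, 0.0067], [0.5217, 0.4, 0.0083], [0.5622, 0.4394, 0.0099]] 0.04870047345940415
top 1276 [[0.4541, 0.3246, 0.0056], [0.5219, 0.3887, 0.0082], [0.592, 0.4607, 0.0146]] 0.05476302105311115
```

View pics/place.png

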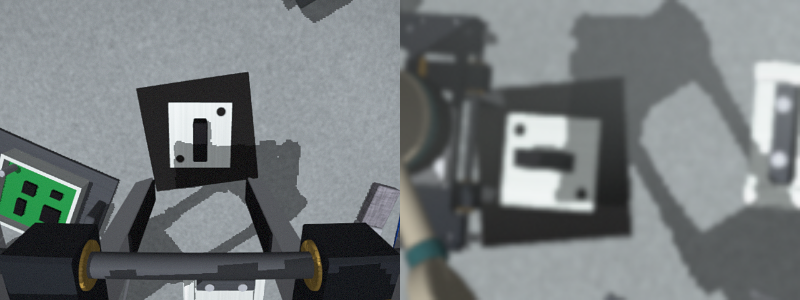

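The picture shows the cover flat on the mat, handle up, with a black margin all round (wrist view 200,135; top view 550,160). Next I fly to the rear tab.

```bash
python3 -m jog '[{"delta_pos":[-0.9,0.06,0],"dr":[0,0,0],"claw":0.75},{"delta_pos":[-0.9,0.06,0],"dr":[0,0,0],"claw":0.75},{"delta_pos":[-0.9,0.06,0],"dr":[0,0,0],"claw":0.75},{"delta_pos":[-0.9,0.06,0],"dr":[0,0,0],"claw":0.75},{"delta_pos":[-0.9,0.06,0],"dr":[0,0,0],"claw":0.75},{"delta_pos":[-0.9,0.06,0],"dr":[0,0,0],"claw":0.75},{"delta_pos":[-0.9,0.06,0],"dr":[0,0,0],"claw":0.75},{"delta_pos":[-0.9,0.06,0],"dr":[0,0,0],"claw":0.75},{"delta_pos":[-0.9,0.06,0],"dr":[0,0,0],"claw":0.75},{"delta_pos":[-0.9,0.06,0],"dr":[0,0,0],"claw":0.75}]'
python3 -m jog '[{"delta_pos":[-0.8,0,0],"dr":[0,0,0],"claw":0.75},{"delta_pos":[0,0,0],"dr":[0,0,0],"claw":0.75},{"delta_pos":[0,0,0],"dr":[0,0,0],"claw":0.75}]'
cat > tab.py <<'E'
from h import *
import sys
x,y=map(float,sys.argv[1:3]); z0=.045
for n in sys.argv[3:]:
    w=snap(n); P=cloud(w)
    m=(P[:,:,2]>.044)&(P[:,:,2]<.054)&(abs(P[:,:,0]-x)<.045)&(abs(P[:,:,1]-y)<.03)
    k,l,st,c=cv2.connectedComponentsWithStats(m.astype(np.uint8)); m=l==1+np.argmax(st[1:,4])
    r=cv2.minAreaRect(np.argwhere(m)[:,::-1].astype(np.float32)); q=plane(w,cv2.boxPoints(r),.05); print(n,m.sum(),r[0],q.round(4).tolist(),q.mean(0).round(4),np.median(P[m],0).round(4))
E
python3 tab.py .530 -.195 wrist top
python3 -c "
from h import *
need([.530,-.195,.037])"
```

```text
t: 12.3
tool_pos: [0.5307, -0.1485, 0.1915]
tool_rot: [-0.002, 0.724, 0.69, -0.001]
force: [1.3, -0.6, -0.6]
grip_width: 0.0704
gripper_force: 0.0
t: 12.68
tool_pos: [0.5287, -0.1943, 0.192]
tool_rot: [-0.002, 0.724, 0.69, -0.0]
force: [-0.6, -0.6, -0.9]
grip_width: 0.0707
gripper_force: 0.0
wrist 927 (322.5, 232.0) [[0.5052, -0.1877, 0.05], [0.5538, -0.1901, 0.05], [0.5535, -0.2009, 0.05], [0.5045, -0.1985, 0.05]] [ 0.5293 -0.1943  0.05  ] [ 0.5297 -0.194   0.05  ]
t 12.78 tcp [ 0.5292 -0.1937  0.1928] y-ang -2.68 tilt [-0.0017  0.0015] units [-0.025  0.018  2.596]Traceback (most recent call last):
  File "tab.py", line 7, in <module>
    k,l,st,c=cv2.connectedComponentsWithStats(m.astype(np.uint8)); m=l==1+np.argmax(st[1:,4])
                                                                          ~~~~~~~~~^^^^^^^^^^
    return _wrapfunc(a, 'argmax', axis=axis, out=out, **kwds)
    return bound(*args, **kwds)
ValueError: attempt to get argmax of an empty sequence
```

```bash
python3 -m jog '[{"delta_pos":[0,0,0.8],"dr":[0,0,0],"claw":0.66},{"delta_pos":[0,0,0.8],"dr":[0,0,0],"claw":0.66},{"delta_pos":[0,0,0.5],"dr":[0,0,0],"claw":0.66},{"delta_pos":[0,0,0.3],"dr":[0,0,0],"claw":0.66},{"delta_pos":[0,0,0.2],"dr":[0,0,0],"claw":0.66},{"delta_pos":[0,0,0],"dr":[0,0,0],"claw":0.66},{"delta_pos":[0,0,0],"dr":[0,0,0],"claw":0},{"delta_pos":[0,0,0],"dr":[0,0,0],"claw":0},{"delta_pos":[0,0,0],"dr":[0,0,0],"claw":0},{"delta_pos":[0,0,0],"dr":[0,0,0],"claw":0}]' 20
python3 -c "
from h import *
need([.5354,-.0718,.037])"
```

```text
t: 14.02
tool_pos: [0.5303, -0.1953, 0.0386]
tool_rot: [0.001, 0.724, 0.69, 0.0]
force: [-0.9, 2.2, 5.2]
grip_width: 0.0498
gripper_force: 20.0
t 14.03 tcp [ 0.5303 -0.1953  0.0386] y-ang -2.76 tilt [ 0.0017 -0.0004] units [ 2.06  -0.014  0.026]
```

```bash
python3 -m jog '[{"delta_pos":[0.1,0,0],"dr":[0,0,0],"claw":0},{"delta_pos":[0.15,0,0],"dr":[0,0,0],"claw":0},{"delta_pos":[0.15,0,0],"dr":[0,0,0],"claw":0},{"delta_pos":[0.15,0,0],"dr":[0,0,0],"claw":0}]'
python3 -m jog '[{"delta_pos":[0.2,0,0],"dr":[0,0,0],"claw":0},{"delta_pos":[0.2,0,0],"dr":[0,0,0],"claw":0},{"delta_pos":[0.2,0,0],"dr":[0,0,0],"claw":0}]'
python3 -c "
from h import *
need([.5354,-.0883,.037])"
```

```text
t: 14.52
tool_pos: [0.5323, -0.1645, 0.0386]
tool_rot: [0.003, 0.723, 0.69, -0.001]
force: [-0.1, -5.6, 3.6]
grip_width: 0.0499
gripper_force: 20.0
t: 14.9
tool_pos: [0.534, -0.1284, 0.0386]
tool_rot: [0.002, 0.723, 0.69, -0.001]
force: [-0.4, -6.2, 5.3]
grip_width: 0.0501
gripper_force: 20.0
t 14.9 tcp [ 0.534  -0.1284  0.0386] y-ang -2.67 tilt [ 0.0022 -0.0046] units [ 0.668 -0.008  0.023]
```

```bash
python3 -m jog '[{"delta_pos":[0.2,0,0],"dr":[0,0,0],"claw":0},{"delta_pos":[0.2,0,0],"dr":[0,0,0],"claw":0},{"delta_pos":[0.2,0,0],"dr":[0,0,0],"claw":0},{"delta_pos":[0,0,0],"dr":[0,0,0],"claw":0},{"delta_pos":[0,0,0],"dr":[0,0,0],"claw":0.66},{"delta_pos":[0,0,0],"dr":[0,0,0],"claw":0.66},{"delta_pos":[0,0,0],"dr":[0,0,0],"claw":0.66}]'
python3 -m jog '[{"delta_pos":[0,0,-0.4],"dr":[0,0,0],"claw":0.6},{"delta_pos":[0,0,-0.8],"dr":[0,0,0],"claw":0.6},{"delta_pos":[0,0,-0.8],"dr":[0,0,0],"claw":0.6},{"delta_pos":[0,0,-0.5],"dr":[0,0,0],"claw":0.6},{"delta_pos":[0.7,0,0],"dr":[0,0,0],"claw":0.6},{"delta_pos":[0.9,0,0],"dr":[0,0,0],"claw":0.6},{"delta_pos":[0.9,0,0],"dr":[0,0,0],"claw":0.6},{"delta_pos":[0,0,0],"dr":[0,0,0],"claw":0.6},{"delta_pos":[0,0,0],"dr":[0,0,0],"claw":0.6}]'
python3 tab.py .545 .065 wrist
python3 - <<'E'
from h import *
need([.545,.065,.038])
w=snap("wrist"); save(w,"w3"); P=cloud(w)
m=(P[:,:,2]>.03)&(P[:,:,2]<.042)&(abs(P[:,:,0]-.549)<.05)&(abs(P[:,:,1]-.162)<.025)
print("stop",m.sum(),np.percentile(P[m],[1,50,99],axis=0).round(4).tolist())
E
```

```text
t: 15.78
tool_pos: [0.5343, -0.0901, 0.0373]
tool_rot: [-0.0, 0.724, 0.69, -0.0]
force: [-0.2, 0.8, -0.1]
grip_width: 0.062
gripper_force: 0.0
t: 16.9
tool_pos: [0.5417, 0.0592, 0.1874]
tool_rot: [0.0, 0.724, 0.69, -0.0]
force: [-0.5, 0.2, 0.4]
grip_width: 0.0564
gripper_force: 0.0
wrist 991 (323.0, 222.5) [[0.5292, 0.0772, 0.05], [0.5583, 0.0758, 0.05], [0.5577, 0.057, 0.05], [0.5281, 0.0584, 0.05]] [0.5433 0.0671 0.05  ] [0.5434 0.0672 0.0501]
t 16.95 tcp [0.5418 0.0586 0.1874] y-ang -2.78 tilt [-0.0005 -0.0007] units [0.11 0.05 2.49]
stop 3711 [[0.5056, 0.1557, 0.0333], [0.5498, 0.1668, 0.0364], [0.5936, 0.1782, 0.0414]]
```

View pics/w3.png

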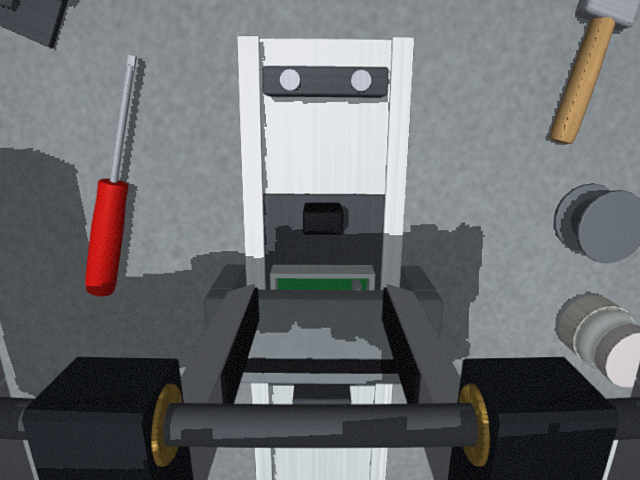

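The wrist view shows the post at (323,218) clear of the gate, the front edge at row 193 and the stop's near face at row 97. The post centre is (0.5434, 0.067) with its top at 0.050, and about 75 mm is left to go. Next I grip the post.

```bash
python3 -m jog '[{"delta_pos":[0.13,0.03,0.8],"dr":[0,0,0],"claw":0.55},{"delta_pos":[0,0,0.8],"dr":[0,0,0],"claw":0.55},{"delta_pos":[0,0,0.5],"dr":[0,0,0],"claw":0.55},{"delta_pos":[0,0,0.3],"dr":[0,0,0],"claw":0.55},{"delta_pos":[0,0,0.1],"dr":[0,0,0],"claw":0.55},{"delta_pos":[0,0,0],"dr":[0,0,0],"claw":0.55},{"delta_pos":[0,0,0],"dr":[0,0,0],"claw":0},{"delta_pos":[0,0,0],"dr":[0,0,0],"claw":0},{"delta_pos":[0,0,0],"dr":[0,0,0],"claw":0},{"delta_pos":[0,0,0],"dr":[0,0,0],"claw":0}]' 25
python3 -m jog '[{"delta_pos":[0.1,0,0],"dr":[0,0,0],"claw":0},{"delta_pos":[0.15,0,0],"dr":[0,0,0],"claw":0},{"delta_pos":[0.15,0,0],"dr":[0,0,0],"claw":0},{"delta_pos":[0,0,0],"dr":[0,0,0],"claw":0}]'
```

```text
t: 18.25
tool_pos: [0.5442, 0.0673, 0.0384]
tool_rot: [0.0, 0.724, 0.69, 0.0]
force: [-0.7, -0.1, 4.8]
grip_width: 0.03
gripper_force: 25.0
t: 18.75
tool_pos: [0.5461, 0.0908, 0.0384]
tool_rot: [0.001, 0.723, 0.691, 0.0]
force: [-0.3, -2.7, 4.6]
grip_width: 0.0299
gripper_force: 25.0
```

```bash
python3 -m jog '[{"delta_pos":[0.15,0,0],"dr":[0,0,0],"claw":0},{"delta_pos":[0.2,0,0],"dr":[0,0,0],"claw":0},{"delta_pos":[0.15,0,0],"dr":[0,0,0],"claw":0},{"delta_pos":[0.1,0,0],"dr":[0,0,0],"claw":0},{"delta_pos":[0.03,0,0],"dr":[0,0,0],"claw":0},{"delta_pos":[0,0,0],"dr":[0,0,0],"claw":0}]'
python3 -m jog '[{"delta_pos":[0.03,0,0],"dr":[0,0,0],"claw":0},{"delta_pos":[0.03,0,0],"dr":[0,0,0],"claw":0}]'
```

```text
t: 19.5
tool_pos: [0.5477, 0.1275, 0.0384]
tool_rot: [0.001, 0.723, 0.691, -0.0]
force: [-0.4, -3.8, 6.5]
grip_width: 0.03
gripper_force: 25.0
t: 19.75
tool_pos: [0.5479, 0.1306, 0.0384]
tool_rot: [0.002, 0.723, 0.691, -0.001]
force: [-0.6, -6.4, 5.6]
grip_width: 0.0297
gripper_force: 25.0
```

```bash
python3 -m jog '[{"delta_pos":[0.03,0,0],"dr":[0,0,0],"claw":0},{"delta_pos":[0.03,0,0],"dr":[0,0,0],"claw":0}]'
python3 -m jog '[{"delta_pos":[0.03,0,0],"dr":[0,0,0],"claw":0}]'
python3 -m jog '[{"delta_pos":[0.03,0,0],"dr":[0,0,0],"claw":0}]'
```

```text
t: 20.0
tool_pos: [0.548, 0.1342, 0.0384]
tool_rot: [0.002, 0.723, 0.691, -0.001]
force: [0.6, -6.9, 5.6]
grip_width: 0.0299
gripper_force: 25.0
t: 20.12
tool_pos: [0.5481, 0.136, 0.0384]
tool_rot: [0.002, 0.723, 0.691, -0.001]
force: [0.6, -5.9, 6.2]
grip_width: 0.03
gripper_force: 25.0
t: 20.25
tool_pos: [0.5482, 0.1378, 0.0384]
tool_rot: [0.002, 0.723, 0.691, -0.001]
force: [-0.7, -7.3, 5.4]
grip_width: 0.03
gripper_force: 25.0
```

```bash
python3 -m jog '[{"delta_pos":[0.02,0,0],"dr":[0,0,0],"claw":0}]'
```

```text
t: 20.38
tool_pos: [0.5483, 0.139, 0.0384]
tool_rot: [0.002, 0.723, 0.691, -0.001]
force: [-0.2, -6.5, 6.0]
grip_width: 0.0297
gripper_force: 25.0
```

```bash
python3 -m jog '[{"delta_pos":[0.02,0,0],"dr":[0,0,0],"claw":0}]'; python3 -m jog '[{"delta_pos":[0.02,0,0],"dr":[0,0,0],"claw":0}]'
```

```text
t: 20.5
tool_pos: [0.5483, 0.1401, 0.0384]
tool_rot: [0.002, 0.723, 0.691, -0.001]
force: [0.6, -7.4, 5.4]
grip_width: 0.0301
gripper_force: 25.0
t: 20.62
tool_pos: [0.5484, 0.1413, 0.0384]
tool_rot: [0.002, 0.723, 0.691, -0.001]
force: [-0.1, -6.7, 6.0]
grip_width: 0.0298
gripper_force: 25.0
```

```bash
python3 -m jog '[{"delta_pos":[0.015,0,0],"dr":[0,0,0],"claw":0}]'
```

```text
t: 20.75
tool_pos: [0.5484, 0.1423, 0.0384]
tool_rot: [0.002, 0.723, 0.691, -0.001]
force: [-0.4, -6.7, 6.0]
grip_width: 0.0297
gripper_force: 25.0
```

```bash
for i in 1; do python3 -m jog '[{"delta_pos":[0.015,0,0],"dr":[0,0,0],"claw":0}]'; done; python3 -m jog '[{"delta_pos":[0.015,0,0],"dr":[0,0,0],"claw":0}]'
```

```text
t: 20.88
tool_pos: [0.5484, 0.143, 0.0384]
tool_rot: [0.002, 0.723, 0.691, -0.001]
force: [-0.4, -8.8, 7.2]
grip_width: 0.0297
gripper_force: 25.0
t: 21.0
tool_pos: [0.5484, 0.1431, 0.0384]
tool_rot: [0.002, 0.723, 0.691, -0.001]
force: [-0.7, -10.3, 6.6]
grip_width: 0.03
gripper_force: 25.0
```

```bash
python3 -m jog '[{"delta_pos":[0.015,0,0],"dr":[0,0,0],"claw":0}]'
```

```text
t: 21.12
tool_pos: [0.5484, 0.1432, 0.0384]
tool_rot: [0.003, 0.723, 0.691, -0.002]
force: [-0.5, -12.3, 6.4]
grip_width: 0.0299
gripper_force: 25.0
```

The carrier has met the stop: the position holds at 0.143 while the force rises. Sliding friction took about 6.5 N, so I press to about 18 N total. That puts both the hand force and the force on the stop between 10 and 20 N.

```bash
python3 -m jog '[{"delta_pos":[0.015,0,0],"dr":[0,0,0],"claw":0},{"delta_pos":[0.015,0,0],"dr":[0,0,0],"claw":0}]'
```

```text
t: 21.38
tool_pos: [0.5484, 0.1435, 0.0384]
tool_rot: [0.004, 0.723, 0.691, -0.003]
force: [-0.1, -15.5, 8.6]
grip_width: 0.03
gripper_force: 25.0
```

```bash
python3 -m jog '[{"delta_pos":[0.01,0,0],"dr":[0,0,0],"claw":0},{"delta_pos":[0,0,0],"dr":[0,0,0],"claw":0}]'
```

```text
t: 21.62
tool_pos: [0.5484, 0.1436, 0.0385]
tool_rot: [0.004, 0.723, 0.691, -0.003]
force: [-0.3, -16.3, 8.2]
grip_width: 0.0295
gripper_force: 25.0
```

```bash
python3 -m jog '[{"delta_pos":[0.012,0,0],"dr":[0,0,0],"claw":0},{"delta_pos":[0,0,0],"dr":[0,0,0],"claw":0},{"delta_pos":[0,0,0],"dr":[0,0,0],"claw":0},{"delta_pos":[0,0,0],"dr":[0,0,0],"claw":0}]'
```

```text
t: 22.12
tool_pos: [0.5484, 0.1437, 0.0385]
tool_rot: [0.004, 0.723, 0.691, -0.004]
force: [0.6, -17.5, 8.5]
grip_width: 0.0299
gripper_force: 25.0
```

```bash
python3 -m jog '[{"delta_pos":[-0.05,0,0],"dr":[0,0,0],"claw":0},{"delta_pos":[-0.05,0,0],"dr":[0,0,0],"claw":0},{"delta_pos":[0,0,0],"dr":[0,0,0],"claw":0}]'; python3 -m jog '[{"delta_pos":[0,0,0],"dr":[0,0,0],"claw":0.55},{"delta_pos":[0,0,0],"dr":[0,0,0],"claw":0.55},{"delta_pos":[0,0,0],"dr":[0,0,0],"claw":0.55},{"delta_pos":[0,0,-0.2],"dr":[0,0,0],"claw":0.55},{"delta_pos":[0,0,-0.6],"dr":[0,0,0],"claw":0.55},{"delta_pos":[0,0,-0.9],"dr":[0,0,0],"claw":0.55},{"delta_pos":[0,0,-0.9],"dr":[0,0,0],"claw":0.55},{"delta_pos":[0,0,0],"dr":[0,0,0],"claw":0.55},{"delta_pos":[0,0,0],"dr":[0,0,0],"claw":0.55}]'
python3 tab.py .548 .143 wrist
python3 - <<'E'
from h import *
w=snap("wrist"); im=np.hstack([w["color"][:,:,::-1],snap("scene")["color"][:,:,::-1]]); cv2.imwrite("pics/end.png",cv2.resize(im,(800,300)))
E
```

```text
t: 22.5
tool_pos: [0.5484, 0.1431, 0.0384]
tool_rot: [0.001, 0.724, 0.69, 0.0]
force: [-0.2, -4.2, 4.6]
grip_width: 0.0295
gripper_force: 25.0
t: 23.62
tool_pos: [0.5473, 0.1441, 0.1937]
tool_rot: [-0.0, 0.724, 0.69, 0.0]
force: [-0.2, -0.3, -0.1]
grip_width: 0.0518
gripper_force: 0.0
wrist 930 (322.0, 232.0) [[0.534, 0.1533, 0.05], [0.5625, 0.1519, 0.05], [0.5618, 0.1332, 0.05], [0.5329, 0.1346, 0.05]] [0.5478 0.1433 0.05  ] [0.5478 0.1431 0.0501]
```

View pics/end.png

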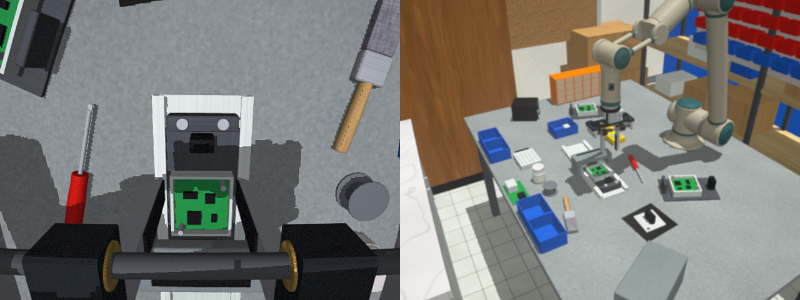

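The wrist view shows the carrier against the stop (202,125), with the post at y = 0.143, the same as when pressed. The scene view shows the cover on the mat (650,220), everything else in place, and the gripper clear.

```bash
python3 -c "
from cell import env
print(env.close_job())"
```

```text
the job is handed in; nothing more can be done
None
```

I handed in the job at about 24 s: the cover lies flat, handle up, on the mat; the carrier rests against the stop after a final push of about 17.5 N at the wrist; the gripper is clear of everything.

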